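# Pry the retaining ring off the grinding wheel's arbor

### The job

The worn stone wheel is kept on its upright arbor by a sprung C-shaped ring with a swivelling red pull lug. Take the hooked pick from its rest, feel it down into the eye of the lug and pry the ring out of its groove sideways with the pick alone, without bearing hard on the stone. Then put the pick back in the two notches of its rest, put the ring in the blue tray, and leave the bottle, the tumbler and the small wheel where they are.

Things in the scene. Friction and masses are not known exactly. Their poses are not given: they have to be found in the camera images.
- spindle: Fixed wheel stand. Origin on the arbor axis at the bench surface, z up. Oak block 150 x 150 x 25 mm, on it a brown stone wheel, 200 mm diameter, flat top face 55 mm above the bench. Arbor in its middle: groove of 36 mm diameter from 55 to 66 mm height, steel collar of 48 mm diameter (66 to 72 mm), plain end of 36 mm diameter up to 84 mm.
- ring: Loose flat yellow-plated C-ring, 8 mm thick, bore 38 mm, outside 58 mm, 105 g. Origin in the bore's centre on the underside, z up, +x to the pull lug's pin, open side to -x. Starts in the groove, on the wheel face, +x towards the robot within 0.7 rad; can swivel. A level pull along its +x (about 7 to 13 N, dropping suddenly) spreads its two sprung jaws; 27 mm out it is free and lies on the wheel.
- ring_pin (a point): Pin at ring x = 31 mm, 6 mm above the ring's underside, on which the red pull lug swivels; axes as the ring. The lug stands at an unmeasured angle up to 0.55 rad either side of the ring's +x and stays until pushed: find its eye by touch or sight. Lug 24 mm wide, 12 mm tall, from 2 to 30 mm off the pin. Eye: upright through hole 20 mm off the pin, 11 mm long, 10 mm across.
- ring_mid (a point): Middle of the ring with its lug: on the ring at x = 20 mm, 4 mm above its underside. Axes as the ring. The arbor's collar stops the ring from being lifted off; once it is pulled out sideways, the lug can be gripped from above across its 24 mm width.
- pick: Loose hooked pick, 182 mm long, 120 g. Origin at the middle of its pale wooden handle (110 long along x, 16 wide along y, 20 mm tall along z). +x points to the hook, z up. A dark steel shank of 6 mm diameter runs on from the handle to x = 124 mm and there bends straight down (along -z) to a round tip.
- pick_tip (a point): Lowest point of the pick's down-turned hook (6 mm diameter, rounded end): on the pick at x = 124 mm, y = 0, z = -42 mm. Axes as the pick.
- rest: Fixed oak tool rest; place and yaw vary, it may swap sides with the tray. Origin in the middle of its underside, x along the pick lying in it (axes agree at the start). Base 120 x 70 x 10 mm; two posts 14 mm thick at x = +-42 mm with notches open upward, 24 mm wide, floor 45 mm, cheeks 57 mm above the bench. 70 mm between the posts is free for fingers.
- rest_seat (a point): Where the middle of the handle (the pick's origin) lies when the pick is in the rest: 55 mm above the rest's underside.
- tray: Fixed blue open tray 160 x 160 x 28 mm, walls and floor 5 mm. Origin at the middle of its underside.
- amber_bottle: Bystander: closed amber glass bottle, 60 mm diameter, 150 mm tall, origin under its centre. Leave it.
- tumbler: Bystander: clear glass tumbler, 72 mm diameter, 100 mm tall, origin under its centre. Leave it.
- small_wheel: Bystander: small grey stone wheel lying flat, 80 mm diameter, 25 mm thick, origin under its centre. Leave it.
Not all that is in view belongs to the job. Leave any orange or purple look-alike of the spindle alone. Leave any black look-alike of the ring alone.

How it is judged:
On the way, in this order (a step that is already met when the one before it is completed fails the run):
1. the hook of the pick is down at the ring's lug and pulls on it while the ring is still in its groove (horizontal distance between pick_tip and ring_pin below 0.027 m and z of pick_tip in the frame of ring below 0.008 m and horizontal distance between ring and spindle below 0.015 m and contact force between pick and ring above 2 N), for 0.05 s.
2. the ring has been pried clear of the arbor and is not touched by the gripper (horizontal distance between ring and spindle above 0.027 m and contact force between the fingers and ring below 0.1 N), for 0.1 s.
3. the ring lies in the tray (x of ring_mid in the frame of tray between -0.06 and 0.06 m and y of ring_mid in the frame of tray between -0.06 and 0.06 m and z of ring_mid in the frame of tray below 0.022 m), for 0.2 s.
At the end, for the whole second after the job is handed in: Ring at rest in the tray: its middle within 60 mm of the tray's middle along each side and under 22 mm above the tray's underside. Pick at rest in both notches, hook down: handle middle within 20 mm of its seat, at most 4 mm above it, within 0.15 rad of the rest's direction (all of step 3 and linear speed of each of ring, pick below 0.02 m/s and distance between pick and rest_seat below 0.02 m and z of pick in the frame of rest_seat below 0.004 m and angle between the x axis of pick and the x axis of rest, either way round below 0.15 rad and angle between pick's own z axis and vertical below 0.2 rad); the robot touches nothing.
It fails at once if the gripper or arm touches the ring while it is still on the arbor (horizontal distance between ring and spindle below 0.024 m and contact force between any of the fingers, the arm and ring above 0.5 N).
It fails at once if the pick bears on the stone wheel or arbor with more than 40 N (contact force between pick and spindle above 40 N).
It fails at once if the bottle is moved more than 25 mm or tipped (distance of amber_bottle from where it was at the start of the episode above 0.025 m or angle between amber_bottle's own z axis and vertical above 0.4 rad).
It fails at once if the tumbler is moved more than 25 mm or tipped (distance of tumbler from where it was at the start of the episode above 0.025 m or angle between tumbler's own z axis and vertical above 0.4 rad).
It fails at once if the small wheel is moved more than 25 mm (distance of small_wheel from where it was at the start of the episode above 0.025 m).
It also fails if it takes over 64 s, if anything falls off the work surface, if the arm or the gripper's body presses on something with over 40 N, if the wrist force passes 120 N, or if a joint passes its speed limit or range.

### The arm

A 7-joint arm with a two-finger parallel gripper is mounted at the origin on the work surface. World frame = base frame: x ahead of the robot, y to its left, z up, the work surface at z = 0. Lengths are in m, angles in rad, forces in N, time in s.
With the tool pointing down it reaches from about 0.425 to 0.925 m from the base axis. Payload 6.8 kg.
Tool frame: the origin (TCP) lies midway between the tips of the shut fingers; the grasp point (between the pads) lies 19 mm behind it; x points along the fingers, y is the direction in which the jaws open and shut, and the axes are right-handed (so a half turn about x gives the same grasp; the last joint's range is limited). The gripper opens to 85 mm and grips with 20 to 120 N. Pads are 22 mm wide; open, the fingers measure 114 mm over their backs; the gripper's body (76 mm by 85 mm) begins 54 mm behind the grasp point. The pads swing forward as they close: fully open they stand 13 mm farther back than shut.
Start: joints at [-1.302, 0.477, 0.022, 1.555, -0.011, 1.109, -0.083], TCP at [0.248, 0.628, 0.231] pointing down, gripper open.
Joint ranges: [-2.96, 2.96], [-0.34, 2.1], [-1.41, 1.46], [0.24, 2.44], [-1.37, 4.51], [0.17, 1.92], [-2.96, 2.96]. Speed limits (rad/s): [2.39, 2.39, 3.14, 3.14, 3.14, 3.14, 3.14].

### API

Orientations are given as a rotation vector (axis times angle).
In Python, from bench import r gives the robot as it stands.
- The arm moves only by the tool carry_out, never from a script. Its argument "targets" is one flat list of numbers, 7 for each row, row after row: the finger opening in m, from 0 to 0.0854, then the shift along the tool's x, y, z in m, then the turn, a rotation vector about the tool's x, y, z in units of 5 degrees (1.0 is 5 degrees). A call has 1 to 12 rows; each row is the pose to reach, as a shift and turn from the pose measured when the call began, along the tool's axes at that moment; what a row does not reach only later rows make up. A row lasts 1/8 s, in which the tool goes at most 62.5 mm and 10.7 degrees, less where a joint would pass 70% of its speed; a pose out of reach is approached as far as the arm can. A call with a gripper value outside its range is refused whole. The fingers move at their own pace and stop on an object; "squeeze" is the grip in N (left out, the last holds). Time passes only in rows, so rows that repeat a pose let the fingers close. It gives the time, the measured TCP pose, the force and the opening at its end, in the units of the state.
- r.get_obs(): the state, without advancing time (a new reading comes with each control period).
- r.grab_frame(name): name is "scene" or "top" or "wrist"; returns the picture (400x640x3 uint8, blue, green, red); there is no depth.
- r.camera_info(name): a dict with "fx", "fy", "cx", "cy" (pixels), "xyz" and "orientation" of the camera in the world. Camera axes: x right, y up, looking along -z (the intrinsics and any distortion apply to the point x, -y, -z); pixel columns grow to the right and rows downward; lengths in m; the calibration is good to about 2 mm. The wrist camera is an equidistant fisheye: a pixel r from the principal point sees the ray r / f radians off the axis. A picture is of the moment at which its call begins: read the wrist's pose just before it. camera_info takes no time and is no camera call; for the wrist camera it gives the pose at the moment of the call.
- r.hand_in(): hands the job in, once; it reports no verdict.
The state is a dict: "clock": time; "joints": joint angles; "qvel": joint speeds; "tau": joint torques, N m; "tcp_pos": TCP position; "orientation": TCP orientation; "contact_force": force on the tool from outside, world axes, zero at the start; "moment": the same for the moment, N m; "grip_width": finger opening in m.
Only numpy, scipy, OpenCV 4.12 (cv2) and the standard library are available. Lean on these libraries where they do the work, as an engineer would, in place of code of your own. Each camera call takes 0.05 s, during which the arm holds its last target. There are 200 camera calls.

## Working session

There is one attempt and no reset: what is moved stays moved. The work goes in short steps, Python scripts to look and compute and a tool call to move; the robot and the scene stay as the last step left them, time stands still between calls to the robot, and variables do not carry over. Pictures are saved under pics/ and viewed, about 8 in all and at most 12, crops included, and the job is handed in when it is done.

Besides the shell and the picture viewer there is one more tool, called after "Request:" as a command line: name --argument value ..., lists and objects as JSON in quotes. carry_out: Moves the arm, as the interface text tells. Its arguments: {"type":"object","properties":{"targets":{"type":"array","items":{"type":"number"}},"squeeze":{"type":"number"}},"required":["targets"]}

```bash
mkdir -p pics; ls
cat > h.py <<'E'
from bench import r
import numpy as np, cv2
from scipy.spatial.transform import Rotation as R
def ray(name,u,v,info=None):
    c=info or r.camera_info(name)
    x=(u-c['cx'])/c['fx']; y=(v-c['cy'])/c['fy']
    if name=='wrist':
        t=np.hypot(x,y); s=np.sin(t)/t if t>1e-9 else 1.; d=np.array([x*s,-y*s,-np.cos(t)])
    else: d=np.array([x,-y,-1.])
    M=R.from_rotvec(c['orientation']) if np.size(c['orientation'])==3 else R.from_quat(c['orientation'])
    d=M.apply(d); return np.array(c['xyz']),d/np.linalg.norm(d)
def onz(name,u,v,z,info=None):
    o,d=ray(name,u,v,info); return o+d*(z-o[2])/d[2]
def tri(a,b):
    (o1,d1),(o2,d2)=a,b
    A=np.stack([d1,-d2],1); s=np.linalg.lstsq(A,o2-o1,rcond=None)[0]
    p,q=o1+s[0]*d1,o2+s[1]*d2; return (p+q)/2,np.linalg.norm(p-q)
E
python3 - <<'E'
from h import *
for n in ("scene","top","wrist"):
    print(n,r.camera_info(n)); cv2.imwrite(f"pics/{n}0.png",r.grab_frame(n))
o=r.get_obs(); print(o)
a=[cv2.imread(f"pics/{n}0.png") for n in ("scene","top")]
E
```

```text
pics
scene {'fx': 493.46185849309217, 'fy': 493.46185849309217, 'cx': 319.65001432086575, 'cy': 197.3785583316643, 'xyz': array([1.70470623, 0.09136947, 0.85832425]), 'orientation': array([0.72856934, 0.78485735, 1.54937451])}
top {'fx': 431.29850946567046, 'fy': 431.29850946567046, 'cx': 314.9318376309473, 'cy': 197.53764936727433, 'xyz': array([ 0.4009262 , -0.02586859,  1.04142655]), 'orientation': array([ 0.14394937, -0.16217371, -1.56565425])}
wrist {'fx': 309.70691628693146, 'fy': 309.70691628693146, 'cx': 320.4339696906521, 'cy': 198.59246229092065, 'xyz': array([0.17095694, 0.65863538, 0.37398199]), 'orientation': array([-0.28588556, -0.19129803,  1.18522854])}
{'clock': 0.15, 'joints': array([-1.30209815,  0.4776499 ,  0.0223384 ,  1.55617543, -0.01151251,
        1.10928341, -0.08309974]), 'qvel': array([-1.31350853e-03, -8.40691814e-04,  3.52561686e-04, -5.68194748e-03,
        6.97773221e-05, -2.08075510e-03, -7.93354023e-04]), 'tau': array([ 3.15725731e-03, -5.96922112e+01,  1.61053017e+00, -2.81489253e+01,
        1.27104306e-02,  6.56995137e-03, -1.28556835e-05]), 'tcp_pos': array([0.24819942, 0.62724764, 0.23054293]), 'orientation': array([ 0.29452444,  1.55068646, -0.29669767]), 'contact_force': array([-1.18073422,  1.25801854,  0.63289783]), 'moment': array([ 0.01141169, -0.00883047,  0.00165509]), 'grip_width': 0.08527242093762681}
```

View pics/scene0.png

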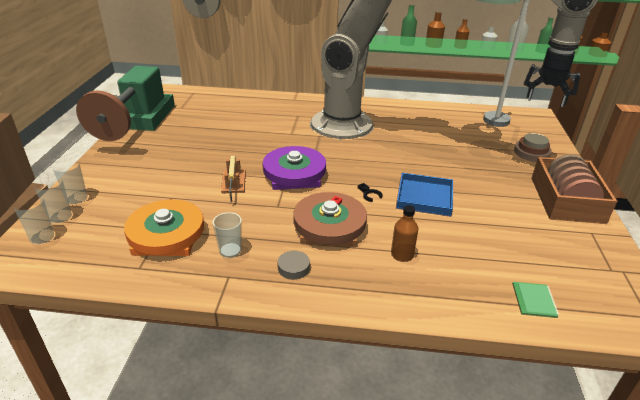

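View pics/top0.png

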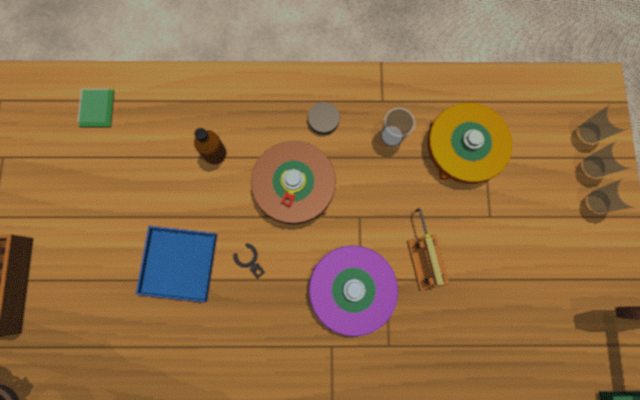

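Scene: the brown wheel is at top (293,180) with the red lug at (288,199). The pick and rest are at (428,258) with the hook at (419,212), and the tray is at (178,264). The orange and purple wheels and the black ring are decoys. The bottle (210,148), the tumbler (395,128) and the small wheel (323,118) are bystanders.

Run:
```python
from h import *
t=cv2.imread("pics/top0.png"); hsv=cv2.cvtColor(t,cv2.COLOR_BGR2HSV)
def blob(m,x0,y0,x1,y1,z,n):
    k=np.zeros_like(m);k[y0:y1,x0:x1]=m[y0:y1,x0:x1]
    c=max(cv2.findContours(k,0,2)[0],key=cv2.contourArea); (u,v),s,a=cv2.minAreaRect(c)
    b=cv2.boxPoints(((u,v),s,a)); P=np.array([onz("top",*q,z)[:2] for q in b])
    print(n,(round(u),round(v)),cv2.contourArea(c),onz("top",u,v,z).round(4)); print(P.round(3).tolist()); return u,v
I=lambda lo,hi:cv2.inRange(hsv,np.array(lo),np.array(hi))
blob(I((100,120,40),(125,255,255)),120,210,230,320,.028,"tray")
blob(I((20,80,120),(35,190,255)),400,215,450,300,.065,"handle")
blob(I((0,180,120),(6,255,255))|I((174,180,120),(180,255,255)),270,180,310,215,.067,"lug")
blob(I((0,0,160),(180,60,255)),275,160,310,195,.084,"arbor")
blob(I((20,100,100),(35,255,255)),270,160,312,200,.063,"ring")
for n,u,v,z in(("hook",419,212,.06),("purple",354,290,.084),("bottle",202,134,.15),("tumbler",399,122,.1),("black",250,262,0),("small",323,117,.025)): print(n,onz("top",u,v,z).round(3))
s=cv2.imread("pics/scene0.png")
a=cv2.resize(s[150:220,215:265],None,fx=6,fy=6,interpolation=2); b=cv2.resize(t[155:215,260:330],None,fx=6,fy=6,interpolation=2);c=cv2.resize(t[200:300,395:455],None,fx=4.2,fy=4.2,interpolation=2)
h=420;out=np.zeros((h,1000,3),np.uint8);x=0
for q in(a,b,c):
    q=q[:h];out[:q.shape[0],x:x+q.shape[1]]=q;x+=q.shape[1]
cv2.imwrite("pics/crop.png",cv2.resize(out[:,:x],(800,int(h*800/x))))
```

```text
tray (176, 264) 4551.0 [0.4449 0.2844 0.028 ]
[[0.377, 0.37], [0.535, 0.363], [0.515, 0.196], [0.358, 0.208]]
handle (434, 259) 283.0 [ 0.4538 -0.3045  0.065 ]
[[0.509, -0.284], [0.513, -0.3], [0.399, -0.325], [0.395, -0.309]]
lug (288, 199) 83.5 [0.5898 0.0253 0.067 ]
[[0.582, 0.04], [0.607, 0.03], [0.598, 0.01], [0.573, 0.021]]
arbor (293, 178) 192.5 [0.6348 0.0134 0.084 ]
[[0.635, 0.042], [0.665, 0.014], [0.634, -0.016], [0.605, 0.013]]
ring (293, 184) 60.5 [0.6262 0.0136 0.063 ]
[[0.602, 0.041], [0.65, 0.042], [0.65, -0.014], [0.602, -0.014]]
hook [ 0.561 -0.278  0.06 ]
purple [ 0.385 -0.122  0.084]
bottle [0.717 0.208 0.15 ]
tumbler [ 0.765 -0.231  0.1  ]
black [0.45  0.117 0.   ]
small [ 0.806 -0.058  0.025]
```

View pics/crop.png

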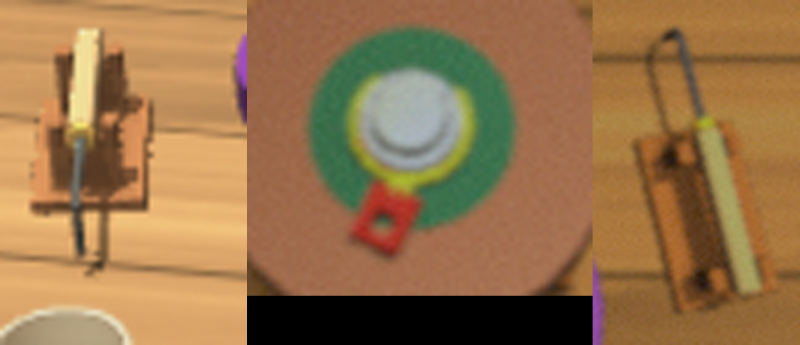

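```bash
cat >> h.py <<'E'
def pose():
    o=r.get_obs(); return o['tcp_pos'],R.from_rotvec(o['orientation'])
def Rt(yaw,flip=0):
    # tool x down, tool z along heading yaw (flip: opposite); y = z cross x
    z=np.array([np.cos(yaw),np.sin(yaw),0])*(-1 if flip else 1); x=np.array([0,0,-1.]); return R.from_matrix(np.stack([x,np.cross(z,x),z],1))
def plan(*targets):
    "targets (pos,R): print shift (tool axes) and turn (5deg units)"
    p,M=pose()
    for q,N in targets:
        print(M.inv().apply(np.array(q)-p).round(4).tolist(),((M.inv()*N).as_rotvec()/np.radians(5)).round(2).tolist())
E
python3 - <<'E'
from h import *
p,M=pose(); print(M.as_matrix().round(3)); 
y=.216
for f in (0,1): print(f); plan(((.5,.2,.27),Rt(y,f)),((.454,-.3045,.2),Rt(y,f)))
E
```

```text
[[-0.     0.368  0.93 ]
 [-0.001  0.93  -0.368]
 [-1.    -0.001  0.   ]]
0
[-0.039, -0.3047, 0.3913] [-6.79, -0.0, 0.02]
[0.0317, -0.7906, 0.5342] [-6.79, -0.0, 0.02]
1
[-0.039, -0.3047, 0.3913] [29.21, 0.02, 0.0]
[0.0317, -0.7906, 0.5342] [29.21, 0.02, 0.0]
```

Request:
carry_out --targets '[0.0854, -0.01, -0.08, 0.1, 3, 0, 0, 0.0854, -0.02, -0.15, 0.19, 6, 0, 0, 0.0854, -0.03, -0.23, 0.29, 9, 0, 0, 0.0854, -0.04, -0.3, 0.39, 12, 0, 0, 0.0854, -0.04, -0.3, 0.39, 12, 0, 0, 0.0854, -0.04, -0.3, 0.39, 12, 0, 0, 0.0854, -0.04, -0.3, 0.39, 12, 0, 0, 0.0854, -0.04, -0.35, 0.41, 15, 0, 0, 0.0854, -0.02, -0.42, 0.43, 17, 0, 0, 0.0854, -0.01, -0.5, 0.45, 19, 0, 0, 0.0854, 0, -0.56, 0.47, 21, 0, 0, 0.0854, 0, -0.62, 0.485, 23, 0, 0]'

```text
clock: 1.65
tcp_pos: [0.4772, -0.0562, 0.2369]
orientation: [1.766, 0.72, -1.768]
contact_force: [1.5, 1.4, 0.2]
grip_width: 0.0854
```

Run:
```python
from h import *
plan(((.454,-.3045,.2),Rt(.216,1)))
```

```text
[0.0372, 0.1612, 0.1902] [6.4, 0.01, -0.01]
```

Request:
carry_out --targets '[0.0854, 0.01, 0.04, 0.05, 2, 0, 0, 0.0854, 0.02, 0.08, 0.1, 4, 0, 0, 0.0854, 0.03, 0.12, 0.15, 6, 0, 0, 0.0854, 0.037, 0.161, 0.19, 6.4, 0, 0, 0.0854, 0.037, 0.161, 0.19, 6.4, 0, 0, 0.0854, 0.037, 0.161, 0.19, 6.4, 0, 0]'

```text
clock: 2.4
tcp_pos: [0.4536, -0.3043, 0.1999]
orientation: [2.106, 0.227, -2.109]
contact_force: [0.6, 0.4, -0.2]
grip_width: 0.0855
```

Run:
```python
from h import *
import pickle
i=r.camera_info("wrist"); f=r.grab_frame("wrist"); cv2.imwrite("pics/w1.png",f); pickle.dump(i,open("w1.pkl","wb"))
print(r.get_obs()['tcp_pos'],r.get_obs()['joints'].round(2),i)
hsv=cv2.cvtColor(f,cv2.COLOR_BGR2HSV)
```

```text
[ 0.45415188 -0.30312846  0.19994188] [-0.18  0.39  0.84  1.94 -0.36  0.96 -0.52] {'fx': 309.70691628693146, 'fy': 309.70691628693146, 'cx': 320.4339696906521, 'cy': 198.59246229092065, 'xyz': array([ 0.5331202 , -0.28560643,  0.34331273]), 'orientation': array([-0.27621614,  0.22109799, -1.3413564 ])}
```

View pics/w1.png

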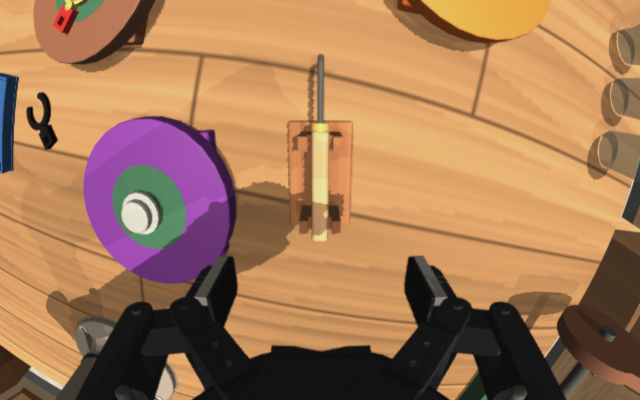

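Wrist view: the pick runs along column 320, with the ferrule at (320,127), the handle's rear end at (320,241) and the hook at (320,57). The rest spans columns 288–352 around it. I'll triangulate against the top view.

Run:
```python
from h import *
import pickle
i=pickle.load(open("w1.pkl","rb"))
for n,t,w in(("ferrule",(428.4,235.3),(320,127)),("rear",(440,284),(320,240))):
    a,e=tri(ray("top",*t),ray("wrist",*w,i)); print(n,a.round(4),round(e,4),"wrist on .065",onz("wrist",*w,.065,i).round(4))
for w in((320,127),(320,240),(320,57),(313,180),(327,180)): print(w,onz("wrist",*w,.065,i).round(4))
plan(((.454,-.3045,.036),Rt(.216,1)))
```

```text
ferrule [ 0.5065 -0.2919  0.0743] 0.003 wrist on .065 [ 0.5068 -0.2912  0.065 ]
rear [ 0.3978 -0.3154  0.0649] 0.0006 wrist on .065 [ 0.398  -0.3151  0.065 ]
(320, 127) [ 0.5068 -0.2912  0.065 ]
(320, 240) [ 0.398  -0.3151  0.065 ]
(320, 57) [ 0.5685 -0.2776  0.065 ]
(313, 180) [ 0.4572 -0.2954  0.065 ]
(327, 180) [ 0.46   -0.3082  0.065 ]
[0.1639, 0.0013, 0.0003] [0.01, 0.01, 0.0]
```

Request:
carry_out --targets '[0.05, 0.05, 0, 0, 0, 0, 0, 0.05, 0.1, 0, 0, 0, 0, 0, 0.05, 0.14, 0, 0, 0, 0, 0, 0.05, 0.166, 0, 0, 0, 0, 0, 0.05, 0.166, 0, 0, 0, 0, 0, 0.05, 0.166, 0, 0, 0, 0, 0]' --squeeze 110

```text
clock: 3.2
tcp_pos: [0.4551, -0.3025, 0.035]
orientation: [2.106, 0.231, -2.105]
contact_force: [0.7, -0.5, 1.0]
grip_width: 0.0501
```

Request:
carry_out --targets '[0.0, 0, 0, 0, 0, 0, 0, 0.0, 0, 0, 0, 0, 0, 0, 0.0, 0, 0, 0, 0, 0, 0, 0.0, 0, 0, 0, 0, 0, 0, 0.0, 0, 0, 0, 0, 0, 0, 0, 0, 0, 0, 0, 0, 0]' --squeeze 110

```text
clock: 3.95
tcp_pos: [0.4561, -0.3027, 0.0364]
orientation: [2.109, 0.23, -2.103]
contact_force: [-0.9, 2.1, 9.2]
grip_width: 0.0142
```

Request:
carry_out --targets '[0, -0.03, 0, 0, 0, 0, 0, 0, -0.06, 0, 0, 0, 0, 0, 0, -0.1, 0, 0, 0, 0, 0, 0, -0.14, 0, 0, 0, 0, 0, 0, -0.14, 0, 0, 0, 0, 0]'

```text
clock: 4.58
tcp_pos: [0.4572, -0.3039, 0.1794]
orientation: [2.114, 0.227, -2.096]
contact_force: [-0.5, -0.9, -1.1]
grip_width: 0.0146
```

Run:
```python
from h import *
import pickle
i=r.camera_info("wrist"); f=r.grab_frame("wrist"); cv2.imwrite("pics/w2.png",f); pickle.dump(i,open("w2.pkl","wb"))
print(r.get_obs()['tcp_pos'],r.get_obs()['grip_width'])
```

```text
[ 0.45632881 -0.30284868  0.17763433] 0.014115193530032037
```

View pics/w2.png

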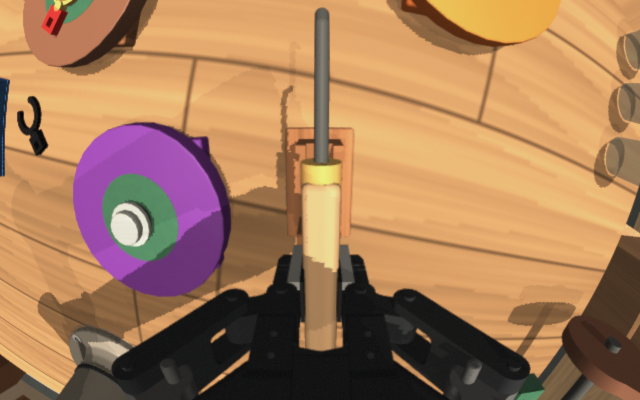

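Run:
```python
from h import *
import pickle
i=pickle.load(open("w2.pkl","rb")); p,M=pose()
q=onz("wrist",322,14,p[2]+.0216,i); print("bend",q, (M.inv().apply(q-p)).round(4))
e=onz("top",260+(383/.823-300)/6,155+217/.823/6,.066); print("eye",e)
pin=onz("top",260+(400/.823-300)/6,155+183/.823/6,.065); print("pin",pin)
yaw=np.radians(-28); d=np.array([np.cos(yaw),np.sin(yaw),0])
t=e-.120*d; t[2]=.1334; print(t)
plan((t,Rt(yaw,1)))
```

```text
bend [ 0.5700929  -0.27809573  0.19923433] [-0.0209  0.0006 -0.1165]
eye [0.59016497 0.02565756 0.066     ]
pin [0.60658165 0.01793205 0.065     ]
[0.48421126 0.08199415 0.1334    ]
[0.0442, -0.3697, -0.1105] [8.11, -0.07, 0.0]
```

Request:
carry_out --targets '[0, 0, -0.05, -0.015, 1, 0, 0, 0, 0, -0.1, -0.03, 2, 0, 0, 0, 0, -0.15, -0.045, 3.5, 0, 0, 0, 0, -0.2, -0.06, 5, 0, 0, 0, 0, -0.25, -0.075, 6.5, 0, 0, 0, 0, -0.3, -0.09, 8, 0, 0, 0, 0.01, -0.345, -0.105, 8.1, 0, 0, 0, 0.03, -0.37, -0.11, 8.1, 0, 0, 0, 0.044, -0.37, -0.11, 8.1, 0, 0, 0, 0.044, -0.37, -0.11, 8.1, 0, 0, 0, 0.044, -0.37, -0.11, 8.1, 0, 0]'

```text
clock: 6.0
tcp_pos: [0.4838, 0.0806, 0.1338]
orientation: [-1.953, 0.487, 1.941]
contact_force: [0.5, -1.0, -1.6]
grip_width: 0.0144
```

Run:
```python
from h import *
import pickle
i=r.camera_info("wrist"); p,M=pose(); f=r.grab_frame("wrist"); cv2.imwrite("pics/w3.png",f); pickle.dump((i,p,M.as_rotvec()),open("w3.pkl","wb"))
t=r.grab_frame("top"); cv2.imwrite("pics/t3.png",t)
print(p,r.get_obs()['joints'].round(2),i['xyz'])
a=cv2.resize(f[0:140,220:420],(800,560),interpolation=2)
cv2.imwrite("pics/w3c.png",a)
```

```text
[0.48378184 0.08062953 0.13381582] [-1.07  0.46  0.99  2.13 -0.54  0.81 -1.8 ] [0.55442986 0.04307686 0.27785478]
```

View pics/w3c.png

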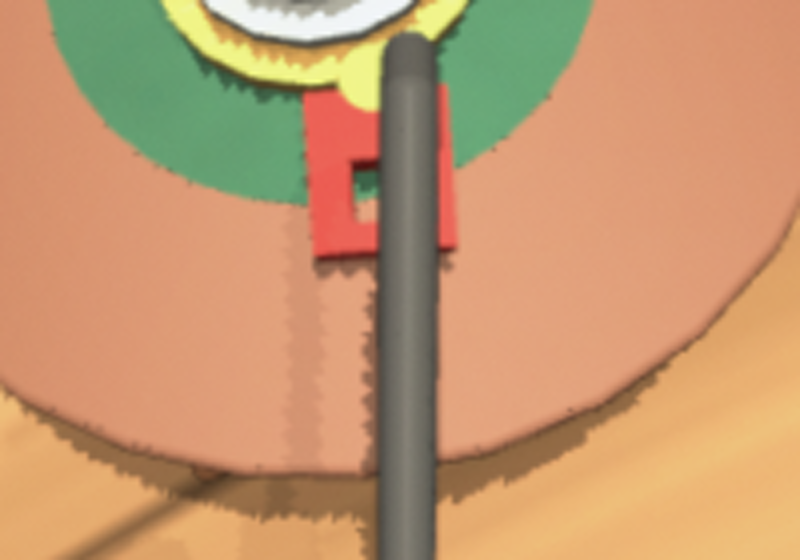

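The lug is aligned about with the pick. Lug corners in full-picture pixels are roughly (296,23), (332,21), (334,62) and (299,64). The eye centre is at about (315,47.5), partly hidden by the shank.

Run:
```python
from h import *
import pickle
i,p,m=pickle.load(open("w3.pkl","rb")); M=R.from_rotvec(m)
e=onz("wrist",315.2,47.5,.067,i); print("eye",e.round(4), tri(ray("top",260+(383/.823-300)/6,155+217/.823/6),ray("wrist",315.2,47.5,i)))
C=np.array([onz("wrist",220+u/4,v/4,.067,i) for u,v in((303,92),(447,85),(455,248),(316,258))]);print(C.round(4),C.mean(0))
ax=(C[0]+C[1]-C[2]-C[3])/2; print("len",np.linalg.norm(ax),"wid",np.linalg.norm(C[0]-C[1]),"dir to pin",np.degrees(np.arctan2(ax[1],ax[0])))
b=onz("wrist",322.5,10,p[2]+.0216,i); print("bend end in tool",M.inv().apply(b-p).round(4))
tip=p+M.apply([.0234,0.0,-.120]); print("tip",tip.round(4),"eye in tool from tip",M.inv().apply(e-tip).round(4))
for k in (0.116,.12): print(M.inv().apply(b-p))
# shank line
for u,v in((322.5,60),(322,120)):
  b=onz("wrist",u,v,p[2]+.0186,i); print("shank",M.inv().apply(b-p).round(4))
```

```text
eye [0.5877 0.0295 0.067 ] (array([0.59327123, 0.02739091, 0.04183295]), np.float64(0.003246777751851707))
[[0.6094 0.0327 0.067 ]
 [0.5991 0.011  0.067 ]
 [0.5731 0.0233 0.067 ]
 [0.5825 0.0445 0.067 ]] [0.59102155 0.02786996 0.067     ]
len 0.02911845762977499 wid 0.024008846089223237 dir to pin -24.562498439004237
bend end in tool [-0.0209  0.0004 -0.1165]
tip [0.5898 0.024  0.1111] eye in tool from tip [ 0.0441 -0.0038  0.0046]
[-0.02092576  0.00041052 -0.1165483 ]
[-0.02092576  0.00041052 -0.1165483 ]
shank [-0.018   0.0005 -0.0962]
shank [-0.0182  0.0003 -0.0718]
```

Request:
carry_out --targets '[0, 0.01, -0.0043, 0.0016, 0, 0, 0, 0, 0.02, -0.0043, 0.0016, 0, 0, 0, 0, 0.03, -0.0043, 0.0016, 0, 0, 0, 0, 0.037, -0.0043, 0.0016, 0, 0, 0, 0, 0.037, -0.0043, 0.0016, 0, 0, 0, 0, 0.037, -0.0043, 0.0016, 0, 0, 0]'

```text
clock: 6.85
tcp_pos: [0.4851, 0.0856, 0.0972]
orientation: [-1.954, 0.486, 1.94]
contact_force: [-0.5, -0.4, -1.0]
grip_width: 0.0142
```

Run:
```python
from h import *
import pickle
i=r.camera_info("wrist"); p,M=pose(); f=r.grab_frame("wrist"); s=r.grab_frame("scene")
pickle.dump((i,p,M.as_rotvec()),open("w4.pkl","wb"))
print(p,r.get_obs()['contact_force'].round(2),M.inv().apply([.5876,.0295,.067]-p).round(4))
a=cv2.resize(f[0:100,250:390],(560,400),interpolation=2)
b=cv2.resize(s[185:225,315:355],(400,400),interpolation=2)
cv2.imwrite("pics/w4c.png",cv2.resize(np.hstack([a,b]),(800,333)))
```

```text
[0.48513674 0.08555121 0.09723911] [-0.06  0.01 -1.21] [ 0.031   0.0013 -0.1166]
```

View pics/w4c.png

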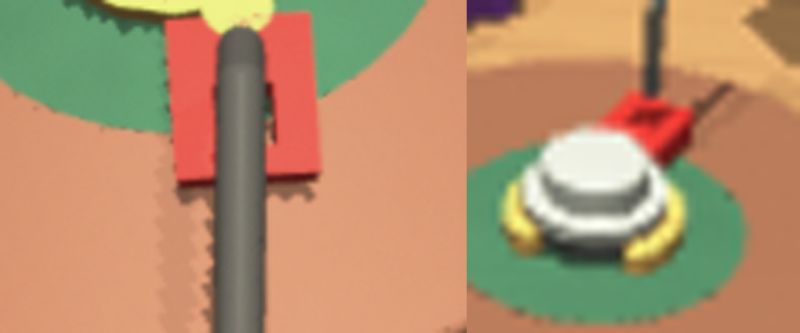

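Request:
carry_out --targets '[0, 0.003, 0.0008, 0, 0, 0, 0, 0, 0.006, 0.0008, 0, 0, 0, 0, 0, 0.009, 0.0008, 0, 0, 0, 0, 0, 0.011, 0.0008, 0, 0, 0, 0, 0, 0.011, 0.0008, 0, 0, 0, 0]'

```text
clock: 7.58
tcp_pos: [0.4848, 0.0849, 0.0862]
orientation: [-1.954, 0.486, 1.94]
contact_force: [-0.8, 0.1, -2.0]
grip_width: 0.0138
```

Request:
carry_out --targets '[0, 0.002, 0, 0, 0, 0, 0, 0, 0.004, 0, 0, 0, 0, 0, 0, 0.005, 0, 0, 0, 0, 0, 0, 0.005, 0, 0, 0, 0, 0]'

```text
clock: 8.07
tcp_pos: [0.4848, 0.0849, 0.0811]
orientation: [-1.954, 0.486, 1.94]
contact_force: [0.4, -0.4, -2.3]
grip_width: 0.0142
```

Run:
```python
from h import *
p,M=pose(); f=r.grab_frame("wrist"); s=r.grab_frame("scene")
print(p,r.get_obs()['contact_force'].round(2),r.get_obs()['moment'].round(2),M.inv().apply([.5876,.0295,.067]-p).round(4))
print("pull dir in tool",M.inv().apply(np.array([.5876,.0295,0])-[.635,.0134,0]))
a=cv2.resize(f[0:100,250:390],(560,400),interpolation=2)
b=cv2.resize(s[185:225,315:355],(400,400),interpolation=2)
cv2.imwrite("pics/w5c.png",cv2.resize(np.hstack([a,b]),(800,333)))
```

```text
[0.48481256 0.08488178 0.08114349] [-0.41 -0.47 -0.92] [-0.02  0.07 -0.02] [ 0.0149  0.0005 -0.1167]
pull dir in tool [-0.00033287  0.00811831  0.04939587]
```

View pics/w5c.png

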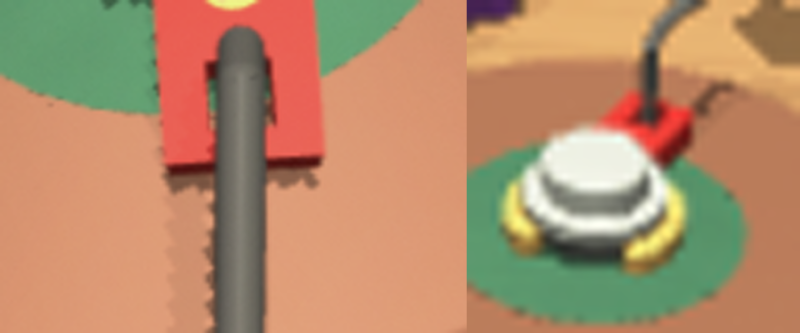

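The hook is down inside the eye: the tip is at about z 0.058 with no contact force. Now the pull.

Request:
carry_out --targets '[0, 0, 0.0003, 0.002, 0, 0, 0, 0, 0, 0.0006, 0.004, 0, 0, 0, 0, 0, 0.001, 0.006, 0, 0, 0, 0, 0, 0.001, 0.008, 0, 0, 0, 0, 0, 0.001, 0.008, 0, 0, 0]' --squeeze 120

```text
clock: 8.8
tcp_pos: [0.4796, 0.0874, 0.0819]
orientation: [-1.958, 0.485, 1.935]
contact_force: [4.9, -2.3, -2.5]
grip_width: 0.0138
```

Request:
carry_out --targets '[0, 0.0006, 0.0005, 0.003, 0, 0, 0, 0, 0.0006, 0.001, 0.006, 0, 0, 0, 0, 0.0006, 0.0015, 0.009, 0, 0, 0, 0, 0.0006, 0.002, 0.012, 0, 0, 0, 0, 0.0006, 0.002, 0.015, 0, 0, 0, 0, 0.0006, 0.0025, 0.015, 0, 0, 0]'

```text
clock: 9.55
tcp_pos: [0.4661, 0.0923, 0.0815]
orientation: [-1.96, 0.485, 1.933]
contact_force: [3.8, -1.9, -1.8]
grip_width: 0.014
```

Run:
```python
from h import *
p,M=pose(); t=r.grab_frame("top"); cv2.imwrite("pics/t6.png",t);s=r.grab_frame("scene")
print(p,r.get_obs()['contact_force'].round(2))
cv2.imwrite("pics/t6c.png",np.hstack([cv2.resize(t[155:215,260:330],None,fx=6,fy=6,interpolation=2),cv2.resize(s[182:227,310:357],(376,360),interpolation=2)]))
```

```text
[0.46607402 0.0923246  0.08148963] [ 3.45 -0.98 -1.51]
```

Request:
carry_out --targets '[0, 0, 0.0005, 0.003, 0, 0, 0, 0, 0, 0.001, 0.006, 0, 0, 0, 0, 0, 0.0015, 0.009, 0, 0, 0, 0, 0, 0.002, 0.012, 0, 0, 0, 0, 0, 0.002, 0.015, 0, 0, 0, 0, 0, 0.0025, 0.018, 0, 0, 0, 0, 0, 0.0025, 0.018, 0, 0, 0, 0, 0, 0.0025, 0.018, 0, 0, 0]'

```text
clock: 10.65
tcp_pos: [0.4485, 0.0985, 0.0811]
orientation: [-1.959, 0.485, 1.934]
contact_force: [-0.3, -0.0, -1.4]
grip_width: 0.0142
```

Run:
```python
from h import *
p,M=pose(); t=r.grab_frame("top"); s=r.grab_frame("scene"); w=r.grab_frame("wrist")
print(p,r.get_obs()['contact_force'].round(2))
cv2.imwrite("pics/t7c.png",np.hstack([cv2.resize(w[0:100,250:390],(420,300),interpolation=2),cv2.resize(s[182:227,310:357],(313,300),interpolation=2)]))
```

```text
[0.4485443  0.09854038 0.0810937 ] [ 1.05 -1.12 -1.36]
```

View pics/t7c.png

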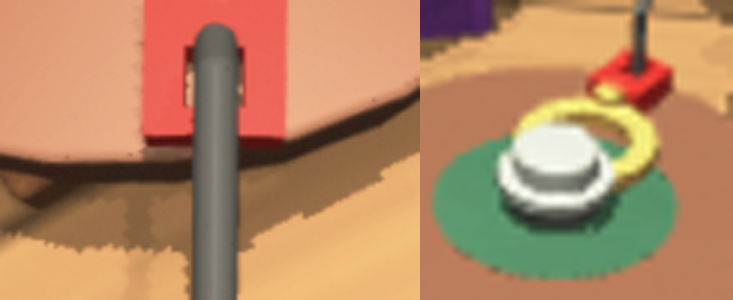

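The ring is clear of the arbor and lies on the wheel, with the lug at the wheel's near edge. I'll lift the hook out.

Request:
carry_out --targets '[0, -0.005, 0, 0, 0, 0, 0, 0, -0.015, 0, 0, 0, 0, 0, 0, -0.03, 0, 0, 0, 0, 0, 0, -0.06, 0, 0, 0, 0, 0, 0, -0.1, 0, 0, 0, 0, 0, 0, -0.1, 0, 0, 0, 0, 0]'

```text
clock: 11.55
tcp_pos: [0.449, 0.0992, 0.1835]
orientation: [-1.961, 0.48, 1.929]
contact_force: [0.1, 1.1, -2.4]
grip_width: 0.0138
```

Run:
```python
from h import *
import pickle
p,M=pose(); i=r.camera_info("wrist"); w=r.grab_frame("wrist"); cv2.imwrite("pics/w8.png",w); pickle.dump((i,p,M.as_rotvec()),open("w8.pkl","wb"))
t=r.grab_frame("top"); cv2.imwrite("pics/t8.png",t)
print(p,r.get_obs()['contact_force'].round(2))
for n,f in(("wrist",w),("top",t)):
    h=cv2.cvtColor(f,cv2.COLOR_BGR2HSV); m=cv2.inRange(h,(0,180,100),(6,255,255))|cv2.inRange(h,(174,180,100),(180,255,255))
    for c in cv2.findContours(m,0,2)[0]:
        if cv2.contourArea(c)>15:
            b=cv2.boxPoints(cv2.minAreaRect(c)); print(n,cv2.contourArea(c),np.array([onz(n,*q,.067,i if n=="wrist" else None)[:2] for q in b]).round(4).tolist())
tgt=np.array([.4561,-.3027,.17]); plan((tgt,Rt(.216,1)),(tgt-[0,0,.1],Rt(.216,1)))
b=onz("wrist",322.5,10,p[2]+.0216,i); print("elbow ref px unchanged? see")
g=cv2.cvtColor(w,cv2.COLOR_BGR2GRAY)[0:40,320:325].mean(1).round().astype(int); print(g.tolist())
g=cv2.cvtColor(cv2.imread("pics/w3.png"),cv2.COLOR_BGR2GRAY)[0:40,320:325].mean(1).round().astype(int); print(g.tolist())
```

```text
[0.44904724 0.09916512 0.18347506] [-0.18  0.08 -0.78]
top 88.5 [[0.5491, 0.0558], [0.5726, 0.0429], [0.561, 0.0228], [0.5377, 0.0357]]
[0.0112, 0.3503, -0.1968] [-8.09, -0.15, 0.02]
[0.1112, 0.3509, -0.1957] [-8.09, -0.15, 0.02]
elbow ref px unchanged? see
[139, 140, 140, 140, 140, 140, 139, 127, 108, 101, 101, 100, 101, 101, 101, 101, 101, 101, 102, 110, 114, 118, 121, 122, 122, 122, 122, 122, 122, 122, 122, 122, 122, 122, 123, 122, 122, 122, 122, 123]
[173, 150, 137, 142, 164, 170, 193, 182, 121, 101, 100, 100, 100, 100, 100, 100, 100, 100, 102, 109, 113, 118, 121, 122, 122, 122, 122, 122, 122, 122, 122, 122, 121, 122, 123, 123, 123, 122, 122, 122]
```

Request:
carry_out --targets '[0, 0, 0.05, -0.03, -1, 0, 0, 0, 0, 0.1, -0.06, -2, 0, 0, 0, 0, 0.15, -0.09, -3.5, 0, 0, 0, 0, 0.2, -0.12, -5, 0, 0, 0, 0, 0.25, -0.15, -6.5, 0, 0, 0, 0, 0.3, -0.18, -8, 0, 0, 0, 0.01, 0.35, -0.197, -8.1, -0.15, 0, 0, 0.01, 0.35, -0.197, -8.1, -0.15, 0, 0, 0.01, 0.35, -0.197, -8.1, -0.15, 0, 0, 0.01, 0.35, -0.197, -8.1, -0.15, 0]'

```text
clock: 12.9
tcp_pos: [0.4567, -0.3008, 0.1706]
orientation: [2.107, 0.235, -2.107]
contact_force: [0.0, 0.9, -1.5]
grip_width: 0.0145
```

Run:
```python
from h import *
p,M=pose(); print(p); N=R.from_rotvec([2.109,.23,-2.103])
plan(((.4561,-.3027,.06),N),((.4561,-.3027,.0365),N))
```

```text
[ 0.4567094  -0.30075396  0.17062958]
[0.1106, 0.0021, 0.001] [0.01, 0.03, 0.05]
[0.1341, 0.0022, 0.001] [0.01, 0.03, 0.05]
```

Request:
carry_out --targets '[0, 0.04, 0.0021, 0.001, 0, 0, 0, 0, 0.08, 0.0021, 0.001, 0, 0, 0, 0, 0.105, 0.0021, 0.001, 0, 0, 0, 0, 0.12, 0.0021, 0.001, 0, 0, 0, 0, 0.133, 0.0021, 0.001, 0, 0, 0, 0, 0.1335, 0.0021, 0.001, 0, 0, 0]'

```text
clock: 13.65
tcp_pos: [0.4567, -0.3025, 0.0371]
orientation: [2.107, 0.236, -2.106]
contact_force: [0.6, 0.0, -1.7]
grip_width: 0.0143
```

Request:
carry_out --targets '[0.05, 0, 0, 0, 0, 0, 0, 0.05, 0, 0, 0, 0, 0, 0, 0.05, 0, 0, 0, 0, 0, 0, 0.05, -0.03, 0, 0, 0, 0, 0, 0.05, -0.08, 0, 0, 0, 0, 0, 0.05, -0.14, 0, 0, 0, 0, 0, 0.05, -0.17, 0, 0, 0, 0, 0, 0.05, -0.17, 0, 0, 0, 0, 0]' --squeeze 40

```text
clock: 14.65
tcp_pos: [0.4579, -0.3038, 0.2095]
orientation: [2.111, 0.234, -2.1]
contact_force: [0.7, 0.3, -0.0]
grip_width: 0.0502
```

Run:
```python
from h import *
p,M=pose(); i=r.camera_info("wrist"); w=r.grab_frame("wrist"); cv2.imwrite("pics/w9.png",w)
print(p,r.get_obs()['joints'].round(2))
# lug from top picture t8
C=np.array([[0.5491,0.0558],[0.5726,0.0429],[0.561,0.0228],[0.5377,0.0357]]); c=C.mean(0); print("lug c",c)
for y in (-25,155): 
    print(y); plan((np.r_[c,.2]-[.0,0,0],Rt(np.radians(y))))
```

```text
[ 0.45794618 -0.30383473  0.20951109] [-0.21  0.4   0.88  1.93 -0.37  0.99 -0.51]
lug c [0.5551 0.0393]
-25
[0.009, -0.3125, -0.1704] [-28.47, -0.05, -0.03]
155
[0.009, -0.3125, -0.1704] [7.52, -0.02, 0.04]
```

View pics/w9.png

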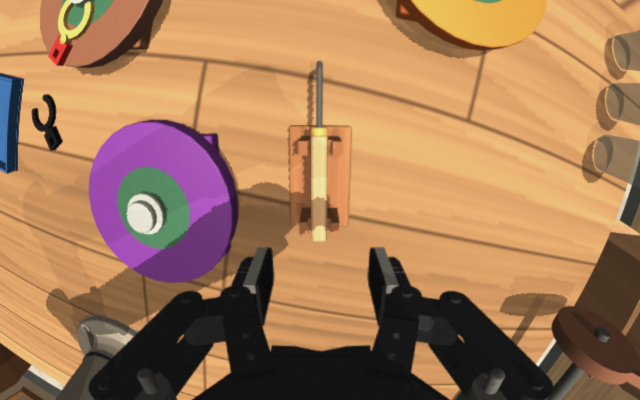

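The pick lies back in both notches, much as it did at the start. Next I hover over the lug.

Request:
carry_out --targets '[0.05, 0, -0.05, -0.028, 1, 0, 0, 0.05, 0, -0.1, -0.056, 3, 0, 0, 0.05, 0, -0.15, -0.085, 5, 0, 0, 0.05, 0, -0.2, -0.11, 6, 0, 0, 0.05, 0, -0.25, -0.14, 7, 0, 0, 0.05, 0, -0.312, -0.17, 8.2, 0, 0, 0.05, 0, -0.312, -0.17, 8.2, 0, 0, 0.05, 0, -0.312, -0.17, 8.2, 0, 0]'

```text
clock: 15.7
tcp_pos: [0.554, 0.0386, 0.2077]
orientation: [-1.944, 0.489, 1.945]
contact_force: [0.2, -0.9, 0.4]
grip_width: 0.0501
```

Run:
```python
from h import *
p,M=pose(); i=r.camera_info("wrist"); f=r.grab_frame("wrist"); cv2.imwrite("pics/w10.png",f)
h=cv2.cvtColor(f,cv2.COLOR_BGR2HSV); m=cv2.inRange(h,(0,180,100),(6,255,255))|cv2.inRange(h,(174,180,100),(180,255,255))
print(p)
for c in cv2.findContours(m,0,2)[0]:
    if cv2.contourArea(c)>100:
        b=cv2.boxPoints(cv2.minAreaRect(c)); P=np.array([onz("wrist",*q,.067,i) for q in b]); print(cv2.contourArea(c),b.round(1).tolist(),P.round(4).tolist(),P.mean(0))
        e=P[1]-P[0];g=P[2]-P[1]; print(np.linalg.norm(e),np.linalg.norm(g)); l=e if np.linalg.norm(e)>np.linalg.norm(g) else g; a=np.arctan2(l[1],l[0])
        if abs(a)>np.pi/2: a-=np.sign(a)*np.pi
        print("yaw",np.degrees(a)); cc=P.mean(0); cc[2]=.05; plan((cc,Rt(a,1)))
y=cv2.inRange(h,(22,120,120),(33,255,255)); ys,xs=np.nonzero(y[:260]); 
if len(xs): print("yellow centre",onz("wrist",xs.mean(),ys.mean(),.063,i),len(xs))
```

```text
[0.55399397 0.03860908 0.20766021]
514.5 [[306.0, 166.0], [329.0, 166.0], [329.0, 195.0], [306.0, 195.0]] [[0.5755, 0.0426, 0.067], [0.5653, 0.0236, 0.067], [0.5399, 0.037, 0.067], [0.5504, 0.0565, 0.067]] [0.55779031 0.03993548 0.067     ]
0.02160116808797215 0.028647724674968966
yaw -27.741546183835638
[0.1581, -0.0039, -0.0022] [-0.14, 0.0, 0.02]
yellow centre [ 0.57270933 -0.00180982  0.063     ] 242
```

Request:
carry_out --targets '[0.05, 0.05, -0.0039, -0.0022, 0, 0, 0, 0.05, 0.1, -0.0039, -0.0022, 0, 0, 0, 0.05, 0.13, -0.0039, -0.0022, 0, 0, 0, 0.05, 0.145, -0.0039, -0.0022, 0, 0, 0, 0.05, 0.149, -0.0039, -0.0022, 0, 0, 0, 0.05, 0.149, -0.0039, -0.0022, 0, 0, 0]' --squeeze 60

```text
clock: 16.5
tcp_pos: [0.5584, 0.0393, 0.0599]
orientation: [-1.944, 0.491, 1.941]
contact_force: [-0.0, -0.7, 0.6]
grip_width: 0.0498
```

Request:
carry_out --targets '[0, 0, 0, 0, 0, 0, 0, 0, 0, 0, 0, 0, 0, 0, 0, 0, 0, 0, 0, 0, 0, 0, 0, 0, 0, 0, 0, 0, 0, 0, 0, 0, 0, 0, 0]' --squeeze 60

```text
clock: 17.12
tcp_pos: [0.5593, 0.0393, 0.0613]
orientation: [-1.945, 0.49, 1.939]
contact_force: [-1.7, 0.4, 7.3]
grip_width: 0.0217
```

Request:
carry_out --targets '[0, -0.01, 0, 0, 0, 0, 0, 0, -0.03, 0, 0, 0, 0, 0, 0, -0.06, 0, 0, 0, 0, 0, 0, -0.09, 0, 0, 0, 0, 0, 0, -0.09, 0, 0, 0, 0, 0]'

```text
clock: 17.75
tcp_pos: [0.5608, 0.0389, 0.1544]
orientation: [-1.949, 0.487, 1.933]
contact_force: [-0.4, 0.1, -1.1]
grip_width: 0.0214
```

Run:
```python
from h import *
p,M=pose(); f=r.grab_frame("wrist"); s=r.grab_frame("scene"); print(p,r.get_obs()['grip_width'])
cv2.imwrite("pics/v11.png",np.hstack([cv2.resize(f[60:320,160:480],(400,325)),cv2.resize(s[120:250,270:430],(400,325),interpolation=2)]))
yaw=np.radians(-27.7); d=np.array([np.cos(yaw),np.sin(yaw),0])
t=np.array([.4449,.2844,.1])-.027*d; print(t)
for y in(-27.7,-5): plan((t,Rt(np.radians(y),1)))
```

```text
[0.56081447 0.03893402 0.15442252] 0.021500542381106713
[0.42099437 0.29695074 0.1       ]
[0.052, -0.1604, 0.2441] [-0.15, -0.03, 0.06]
[0.052, -0.1604, 0.2441] [-4.69, -0.04, 0.05]
```

View pics/v11.png

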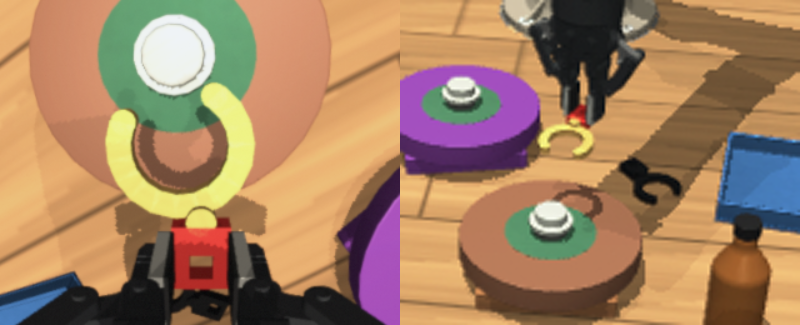

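Request:
carry_out --targets '[0, 0, -0.025, 0.045, -1, 0, 0, 0, 0, -0.055, 0.09, -2, 0, 0, 0, 0, -0.085, 0.135, -3, 0, 0, 0, 0, -0.115, 0.18, -4, 0, 0, 0, 0, -0.14, 0.22, -4.7, 0, 0, 0, 0.02, -0.15, 0.242, -4.7, 0, 0, 0, 0.052, -0.15, 0.242, -4.7, 0, 0, 0, 0.052, -0.15, 0.242, -4.7, 0, 0, 0, 0.052, -0.15, 0.242, -4.7, 0, 0]'

```text
clock: 18.98
tcp_pos: [0.4184, 0.2861, 0.1004]
orientation: [-2.18, 0.093, 2.17]
contact_force: [0.2, 0.1, -1.3]
grip_width: 0.022
```

Run:
```python
from h import *
import pickle
p,M=pose(); f=r.grab_frame("wrist"); i=r.camera_info("wrist"); print(p,r.get_obs()['joints'].round(2),r.get_obs()['contact_force'].round(1))
h=cv2.cvtColor(f,cv2.COLOR_BGR2HSV)
y=cv2.inRange(h,(22,120,120),(33,255,255)); ys,xs=np.nonzero(y[:330]); print("ring yellow centroid",onz("wrist",xs.mean(),ys.mean(),p[2]+.002,i).round(3),len(xs))
b=cv2.inRange(h,(100,120,40),(125,255,255)); c=max(cv2.findContours(b,0,2)[0],key=cv2.contourArea); print("tray box",[onz("wrist",*q,.028,i)[:2].round(3).tolist() for q in cv2.boxPoints(cv2.minAreaRect(c))])
```

```text
[0.41844153 0.28610482 0.10037243] [-1.39  0.52  0.86  2.11 -0.58  0.76 -1.81] [-0.5 -0.7 -1.5]
ring yellow centroid [0.442 0.294 0.102] 1321
tray box [[0.376, 0.391], [0.539, 0.358], [0.522, 0.202], [0.357, 0.204]]
```

Request:
carry_out --targets '[0, 0.03, 0, 0.0, 0, 0, 0, 0, 0.06, 0, 0, 0, 0, 0, 0, 0.078, 0, 0, 0, 0, 0, 0, 0.086, 0, 0, 0, 0, 0, 0, 0.086, 0, 0, 0, 0, 0, 0.045, 0.086, 0, 0, 0, 0, 0, 0.045, 0.086, 0, 0, 0, 0, 0, 0.045, 0.086, 0, 0, 0, 0, 0, 0.045, 0.05, 0, 0, 0, 0, 0, 0.045, 0, 0, 0, 0, 0, 0, 0.045, -0.05, 0, 0, 0, 0, 0, 0.045, -0.1, 0, 0, 0, 0, 0]'

```text
clock: 20.52
tcp_pos: [0.418, 0.2858, 0.2023]
orientation: [-2.18, 0.092, 2.169]
contact_force: [0.9, 1.1, -0.1]
grip_width: 0.0453
```

Run:
```python
from h import *
p,M=pose(); f=r.grab_frame("wrist"); t=r.grab_frame("top"); i=r.camera_info("wrist"); print(p,r.get_obs()['contact_force'].round(1))
h=cv2.cvtColor(f,cv2.COLOR_BGR2HSV)
y=cv2.inRange(h,(22,120,120),(33,255,255)); c=max(cv2.findContours(y,0,2)[0],key=cv2.contourArea);m=np.zeros_like(y);cv2.drawContours(m,[c],-1,255,-1);ys,xs=np.nonzero(m); print("ring yellow",onz("wrist",xs.mean(),ys.mean(),.013,i).round(3),len(xs))
b=cv2.inRange(h,(100,120,40),(125,255,255)); c=max(cv2.findContours(b,0,2)[0],key=cv2.contourArea); print("tray box",[onz("wrist",*q,.028,i)[:2].round(3).tolist() for q in cv2.boxPoints(cv2.minAreaRect(c))])
cv2.imwrite("pics/v12.png",np.hstack([cv2.resize(f[60:320,160:480],(400,325)),cv2.resize(t[100:310,130:450],(400,262))[:262]] if 0 else [cv2.resize(f[40:340,120:480],(400,333)),cv2.resize(t[90:340,130:430],(400,333))]))
```

```text
[0.41797204 0.28582868 0.20228325] [0.5 0.3 0.3]
ring yellow [0.448 0.301 0.013] 471
tray box [[0.379, 0.388], [0.541, 0.362], [0.523, 0.203], [0.361, 0.213]]
```

View pics/v12.png

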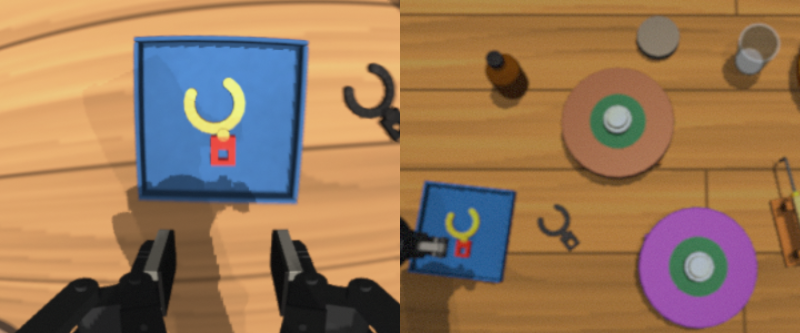

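The ring lies flat near the middle of the tray, the bystanders haven't moved, and the gripper is clear of everything. Handing in.

```bash
python3 -c "
from h import *
print(r.hand_in())"
```

```text
the job is handed in; nothing more can be done
None
```

I finished the job in about 20.6 s of the 64 s allowed and handed it in; no verdict was reported.

**What I did:** I took the pick from its rest and lowered the hook into the lug's eye without touching the lug. I then pulled the ring out of its groove sideways; the readings between moves peaked at about 5.4 N. After that I put the pick back in its rest, gripped the lug from above and set the ring in the tray.

**Last checks:**
- **Ring:** it lies flat in the blue tray, with its centre about 16 mm or less from the tray's middle along each side.
- **Pick:** it lay hook down in both notches right after I let it go. I put it back within about 1 mm of the position I gripped it at. I did not measure the angle again.
- **Bystanders:** the bottle, small wheel and tumbler looked unmoved in the last overhead picture. I judged this by eye and did not measure it.
- **Robot:** it stood clear of everything, with the force reading near zero.

**Disagreements:**
- The hook's position along the pick came out about 5 mm different by two methods. I used a value between them, and it went into the eye first time.
- One check of the eye's height across two views gave 42 mm instead of 67 mm, because the two views were too alike. The lug's measured size and the depth the hook reached in the eye both fit 67 mm.
- I estimated how far the ring came out from the arm's travel (about 34 mm) and checked it in the pictures. I did not measure it directly.

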